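Trace the outline of a cam plate with the tracing stylus

TASK

Run the tracing stylus along the edge of the egg-shaped cam plate: set its foot against the edge beside the single pin, slide it down that side, around the narrow nose and back up the other side to the pair of pins, with the foot kept down at bench level and touching the edge all the way. Then leave the stylus standing upright there, beside the pair of pins.

Things in the scene. Friction and masses are not known exactly. Their poses are not given: they have to be found in the camera images.
- stylus_mid (a point): Centre (half-way up) of the loose steel tracing stylus that stands upright on the bench: 84 mm tall, 0.24 to 0.39 kg. Round foot 32 mm in diameter, 14 mm high, at the bottom (underside 42 mm below this point) follows the edge; above a narrow waist is a round grip 26 mm in diameter, 25 to 84 mm above the underside. z points up. Not the lower black eye loupe, 46 mm tall.
- cam: Egg-shaped aluminium cam plate, 12 mm thick, not the round or square one; on a fixed spring mount that yields level, either way, up to 6 mm at 0.5 N per mm. Origin on its underside at the centre of the big round end (radius 55 mm); z up. Nose: radius 25 mm, centred at x = -60 mm, y = 0. Straight flanks join the two tangentially, from (-27.5, 47.6) to (-72.5, 21.7) mm and likewise at negative y.
- cam_start (a point): Point on the cam plate's edge beside the single pin, where the trace begins: at (0, 55) mm in the plate's frame, 6 mm above the bench. The pin, 8 mm wide and 5 mm tall, is at (0, 45) mm.
- cam_finish (a point): Point on the cam plate's edge beside the pair of pins, where the trace finishes: at (0, -55) mm in the plate's frame, 6 mm above the bench. The pins, of the same size, are at (-9, -44) and (9, -44) mm.
Not all that is in view belongs to the job. There is more than one size of the part that bears stylus_mid; the job needs the middle-sized. Leave any pink or turquoise look-alike of the part that bears cam alone.

How it is judged:
On the way, in this order (a step that is already met when the one before it is completed fails the run):
1. touching the edge beside the single pin (x of stylus_mid in the frame of cam between -0.016 and 0.016 m and y of stylus_mid in the frame of cam above 0.055 m and z of stylus_mid in the frame of cam below 0.05 m and contact force between stylus and cam above 0.2 N), for 0.04 s.
2. still touching, on the big round end (x of stylus_mid in the frame of cam between -0.04 and -0.02 m and y of stylus_mid in the frame of cam above 0 m and z of stylus_mid in the frame of cam below 0.05 m and contact force between stylus and cam above 0.2 N), for 0.04 s.
3. still touching, on the first straight flank (x of stylus_mid in the frame of cam between -0.068 and -0.046 m and y of stylus_mid in the frame of cam above 0 m and z of stylus_mid in the frame of cam below 0.05 m and contact force between stylus and cam above 0.2 N), for 0.04 s.
4. still touching, first shoulder of the nose (x of stylus_mid in the frame of cam below -0.07 m and y of stylus_mid in the frame of cam between 0.012 and 0.032 m and z of stylus_mid in the frame of cam below 0.05 m and contact force between stylus and cam above 0.2 N), for 0.04 s.
5. still touching, at the tip of the nose (x of stylus_mid in the frame of cam below -0.07 m and y of stylus_mid in the frame of cam between -0.01 and 0.01 m and z of stylus_mid in the frame of cam below 0.05 m and contact force between stylus and cam above 0.2 N), for 0.04 s.
6. still touching, second shoulder of the nose (x of stylus_mid in the frame of cam below -0.07 m and y of stylus_mid in the frame of cam between -0.032 and -0.012 m and z of stylus_mid in the frame of cam below 0.05 m and contact force between stylus and cam above 0.2 N), for 0.04 s.
7. still touching, on the second straight flank (x of stylus_mid in the frame of cam between -0.068 and -0.046 m and y of stylus_mid in the frame of cam below 0 m and z of stylus_mid in the frame of cam below 0.05 m and contact force between stylus and cam above 0.2 N), for 0.04 s.
8. still touching, on the big round end again (x of stylus_mid in the frame of cam between -0.04 and -0.02 m and y of stylus_mid in the frame of cam below 0 m and z of stylus_mid in the frame of cam below 0.05 m and contact force between stylus and cam above 0.2 N), for 0.04 s.
9. still touching, beside the pair of pins (x of stylus_mid in the frame of cam between -0.016 and 0.016 m and y of stylus_mid in the frame of cam below -0.055 m and z of stylus_mid in the frame of cam below 0.05 m and contact force between stylus and cam above 0.2 N), for 0.04 s.
At the end, for the whole second after the job is handed in: The stylus stands upright (within 10 degrees), at rest on the bench, beside the pair of pins: its centre within 25 mm along the plate of the pair's middle and no more than about 29 mm out from touching the edge (x of stylus_mid in the frame of cam between -0.025 and 0.025 m and y of stylus_mid in the frame of cam between -0.1 and -0.055 m and z of stylus_mid in the frame of cam between 0.036 and 0.047 m and angle between stylus_mid's own z axis and vertical below 0.17 rad and linear speed of stylus below 0.02 m/s).
It also fails if it takes over 67 s, if anything falls off the work surface, if the arm or the gripper's body presses on something with over 40 N, if the wrist force passes 120 N, or if a joint passes its speed limit or range.

ROBOT

A 6-joint arm with a two-finger parallel gripper is mounted at the origin on the work surface. World frame = base frame: x ahead of the robot, y to its left, z up, the work surface at z = 0. Lengths are in m, angles in rad, forces in N, time in s.
With the tool pointing down it reaches from about 0.375 to 0.9 m from the base axis. Payload 3.1 kg.
Tool frame: the origin (TCP) lies midway between the tips of the shut fingers; the grasp point (between the pads) lies 19 mm behind it; z points along the fingers, y is the line along which they close (so a half turn about z gives the same grasp; the last joint's range is limited). The gripper opens to 85 mm and grips with 20 to 120 N. Pads are 22 mm wide; open, the fingers measure 114 mm over their backs; the gripper's body (76 mm by 85 mm) begins 54 mm behind the grasp point. The pads swing forward as they close: fully open they stand 13 mm farther back than shut.
Start: joints at [1.018, 0.527, 1.433, -0, 1.181, -0.178], TCP at [0.228, 0.582, 0.231] pointing down, gripper open.
Joint ranges: [-3.08, 3.08], [-0.75, 2.2], [0.22, 2.44], [-1.43, 4.57], [0, 2.65], [-2.85, 2.85]. Speed limits (rad/s): [2.79, 2.79, 3.14, 3.14, 3.14, 3.14].

INTERFACE

Orientations are given as a unit quaternion [x, y, z, w].
In Python, from station import manip gives the robot as it stands.
- The arm moves only by the tool step_arm, never from a script. Its argument "targets" is text: rows parted by semicolons, each of 4 numbers parted by spaces: the shift along the tool's x, y, z in mm, then the turn about the tool's z in degrees. A call has 1 to 12 rows; each row is the pose to reach, as a shift and turn from the pose commanded when the call began, along the tool's axes at that moment; what a row does not reach only later rows make up. A row lasts 1/10 s, in which the tool goes at most 50 mm and 8.59 degrees, less where a joint would pass 70% of its speed; a pose out of reach is approached as far as the arm can. A call with a gripper value outside its range is refused whole. "gripper" is the closure, from 0 (fully open) to 1 (shut), set as the call begins (left out, the last holds). The fingers move at their own pace and stop on an object; "squeeze" is the grip in N (left out, the last holds). Time passes only in rows, so rows that repeat a pose let the fingers close. It gives the time, the measured TCP pose, the force, the opening and the grip force at its end, in the units of the state.
- manip.sense(): the state, without advancing time (a new reading comes with each control period).
- manip.snapshot(name): name is "scene" or "top" or "wrist"; returns the picture (400x640x3 uint8, red, green, blue); there is no depth.
- manip.get_calibration(name): a dict with "fov_y" (degrees; the focal length in pixels is half the picture's height over the tangent of half this angle, whatever the lens; pixels are square), "cx", "cy" (the principal point, pixels), "extrinsics" (4x4, takes a point from camera to world coordinates); the wrist camera has in their place "tool_from_camera" (4x4, takes a point from camera to tool coordinates, whose origin is the TCP and whose axes are the flange's). Camera axes: x right, y down, z forward; pixel columns grow to the right and rows downward; lengths in m; the calibration is good to about 2 mm. A picture is of the moment at which its call begins: read the wrist's pose just before it. get_calibration takes no time and is no camera call.
- manip.sign_off(): hands the job in; it is judged then, once.
Trained networks look in the newest picture that a camera, given by its name, has taken for a name from the list of things; names that differ only in an ending like _2 or _b are one class to them, and where a whole thing is asked for, a point or a joint stands for the part that bears it (a point fixed in the world has none). Each returns a list of dicts, best first, with "p" (0 to 1); they miss things now and then, are a little off and sometimes report something else, mostly with a low value. They report only what shows in the picture. A call takes as long as a camera call. They do not tell look-alikes from the thing itself.
- manip.recognise(camera, query): "position" ([column, row] in pixels, amid what is visible of it).
- manip.masks_of(camera, query): "pixels" (400x640 bool, what is visible of it) and "position" ([column, row] in pixels, amid what is visible of it).
- manip.mark_of(camera, query): "position" ([column, row] in pixels: a listed point, or the origin of a listed thing).
The state is a dict: "t": time; "q": joint angles; "qd": joint speeds; "tau": joint torques, N m; "tcp_pos": TCP position; "tool_rot": TCP orientation; "force": force on the tool from outside, world axes, zero at the start; "ft_torque": the same for the moment, N m; "finger_gap": opening from 0.0 (shut) to 1.0 (fully open); "gripper_force": force on a finger pad.
Only numpy, scipy, OpenCV 4.12 (cv2) and the standard library are available. Lean on these libraries where they do the work, as an engineer would, in place of code of your own. Each camera call takes 0.05 s, during which the arm holds its last target. There are 200 camera calls.

## Working session

There is one attempt and no reset: what is moved stays moved. The work goes in short steps, Python scripts to look and compute and a tool call to move; the robot and the scene stay as the last step left them, time stands still between calls to the robot, and variables do not carry over. Pictures are saved under pics/ and viewed, at most 13 in all, crops included, and the job is handed in when it is done.

Besides the shell and the picture viewer there is one more tool, called as a command line: name --argument value ..., lists and objects as JSON in quotes. step_arm: Moves the arm, as the interface text tells. Its arguments: {"type":"object","properties":{"targets":{"type":"string"},"gripper":{"type":"number"},"squeeze":{"type":"number"}},"required":["targets"]}

```bash
mkdir -p pics
cat > h.py <<'E'
import numpy as np, cv2
from station import manip
def save(n,f,im=None):
    im=manip.snapshot(n) if im is None else im
    cv2.imwrite('pics/'+f,im[:,:,::-1]); return im
def cam(n):
    c=manip.get_calibration(n)
    if 'extrinsics' in c: T=np.array(c['extrinsics'])
    else:
        from scipy.spatial.transform import Rotation as R
        s=manip.sense(); W=np.eye(4); W[:3,:3]=R.from_quat(s['tool_rot']).as_matrix(); W[:3,3]=s['tcp_pos']
        T=W@np.array(c['tool_from_camera'])
    f=200/np.tan(np.radians(c['fov_y'])/2)
    return T,f,c['cx'],c['cy']
def ray(C,p,z):
    T,f,cx,cy=C
    d=T[:3,:3]@np.array([(p[0]-cx)/f,(p[1]-cy)/f,1]); o=T[:3,3]
    return o+d*(z-o[2])/d[2]
def proj(C,P):
    T,f,cx,cy=C
    q=T[:3,:3].T@(np.array(P)-T[:3,3]); return np.array([cx+f*q[0]/q[2],cy+f*q[1]/q[2]])
E
python3 - <<'E'
from h import *
for n in ('top','scene'):
    C=cam(n); save(n,n+'.png'); print(n,C[1:],C[0][:3,3].round(3), manip.get_calibration(n).keys())
    for q,z in (('stylus_mid',.042),('cam',0),('cam_start',.006),('cam_finish',.006)):
        for r in manip.mark_of(n,q): print(q,round(r['p'],2),np.round(r['position']),ray(C,r['position'],z).round(4))
    for q in ('stylus_mid','cam'):
        print(q,[(round(r['p'],2),np.round(r['position'])) for r in manip.recognise(n,q)])
print(manip.sense())
E
```

```text
top (np.float64(398.94882386761464), 323.03168050008895, 200.24387488596045) [0.471 0.117 1.131] dict_keys(['fov_y', 'cx', 'cy', 'extrinsics'])
stylus_mid 0.63 [333. 141.] [0.6745 0.0693 0.042 ]
stylus_mid 0.61 [329. 116.] [0.7426 0.0831 0.042 ]
stylus_mid 0.54 [349. 166.] [0.6066 0.0232 0.042 ]
cam 0.91 [238. 268.] [0.3153 0.3263 0.    ]
cam 0.85 [179. 247.] [0.372  0.4946 0.    ]
cam 0.75 [285. 203.] [0.5008 0.2002 0.    ]
cam_start 0.95 [217. 276.] [0.2926 0.385  0.006 ]
cam_start 0.67 [265. 205.] [0.4941 0.2555 0.006 ]
cam_start 0.58 [154. 249.] [0.3649 0.5592 0.006 ]
cam_finish 0.96 [253. 262.] [0.3344 0.2848 0.006 ]
cam_finish 0.82 [197. 244.] [0.3829 0.4419 0.006 ]
cam_finish 0.77 [305. 195.] [0.525  0.1443 0.006 ]
cam_finish 0.46 [284. 202.] [0.5032 0.2015 0.006 ]
stylus_mid [(0.65, array([336., 142.])), (0.56, array([328., 118.])), (0.49, array([352., 168.]))]
cam [(0.96, array([287., 205.])), (0.93, array([178., 252.])), (0.81, array([240., 271.]))]
scene (np.float64(393.0911007387443), 311.40308835421536, 202.97374266357826) [1.115 0.18  0.748] dict_keys(['fov_y', 'cx', 'c
[... 790 characters left out ...]
.]))]
{'t': 0.7, 'q': array([ 1.01850245e+00,  5.27431583e-01,  1.43270012e+00, -1.80113322e-07,
        1.18140006e+00, -1.78503135e-01]), 'qd': array([-3.11422457e-04, -1.22449686e-04, -4.03760456e-05, -8.20147242e-04,
       -2.55135726e-05,  6.46120412e-04]), 'tau': array([-2.19186375e-03, -4.42174637e+01, -1.78378505e+01, -3.95860507e-04,
        7.20229000e-04, -1.57512454e-05]), 'tcp_pos': array([0.22818077, 0.58183653, 0.23135244]), 'tool_rot': array([1.85809195e-01, 9.82585845e-01, 2.84093869e-05, 1.09580348e-05]), 'force': array([-0.26604103, -0.06593239, -0.5372064 ]), 'ft_torque': array([0.03763189, 0.01494876, 0.0201319 ]), 'gripper_force': 0.0, 'finger_gap': 1.0036119734802567}
```

View pics/top.png

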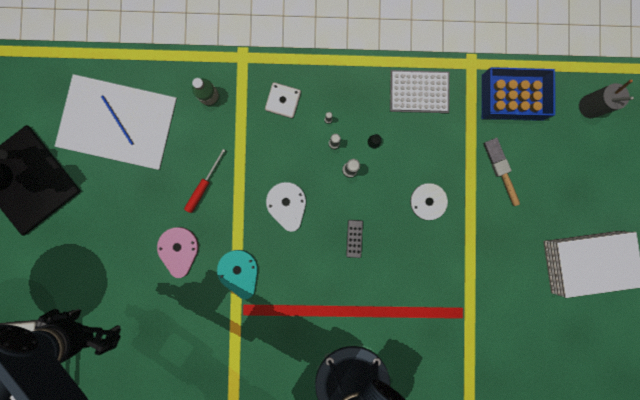

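View pics/scene.png

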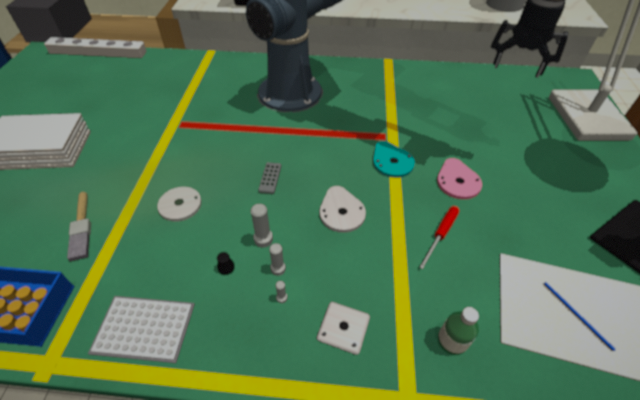

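Three stylus candidates show in top: (329,116) small, (333,141) middle and (349,166) large. The black blob at (375,141) is the loupe. The middle one fits. There are also three egg plates: silver (285,203), pink (178,250) and turquoise (238,268). The silver one is the cam. I'll move in for a close look.

```bash
python3 -c "
from h import *
c=manip.get_calibration('wrist');print(c['fov_y'],c['cx'],c['cy'],np.round(c['tool_from_camera'],3))"
```

```text
61.05538259262922 328.48293024999543 201.09462469048154 [[ 0.001 -0.956 -0.293  0.074]
 [ 1.     0.     0.002 -0.002]
 [-0.002 -0.293  0.956 -0.142]
 [ 0.     0.     0.     1.   ]]
```

step_arm --targets "-40 -23 0 -4; -80 -46 0 -8; -120 -69 0 -12; -160 -92 0 -16; -200 -115 0 -20; -240 -138 0 -24; -280 -161 0 -28; -320 -184 0 -32; -360 -207 0 -36; -400 -230 0 -37; -440 -253 0 -37; -473 -276 0 -37" --gripper 0

```text
t: 1.9
tcp_pos: [0.5696, 0.1502, 0.2316]
tool_rot: [-0.135, 0.991, -0.0, 0.001]
force: [0.3, -0.2, -0.5]
finger_gap: 1.001
gripper_force: 0.0
```

```bash
cat > look.py <<'E'
from h import *
import sys
C=cam('wrist'); im=save('wrist',sys.argv[1])
print(manip.sense()['t'])
for q,z in (('stylus_mid',.042),('cam',0.012),('cam_start',.006),('cam_finish',.006)):
    for r in manip.mark_of('wrist',q): print(q,round(r['p'],2),np.round(r['position']),ray(C,r['position'],z).round(4))
np.save('im.npy',im); np.savez('C.npz',T=C[0],k=C[1:])
for i,r in enumerate(manip.masks_of('wrist','cam')): print('mask',i,r['p'],r['pixels'].sum(),r['position']); np.save(f'm{i}.npy',r['pixels'])
E
python3 look.py w1.png
```

```text
1.95
stylus_mid 0.93 [226. 247.] [0.6747 0.0651 0.042 ]
stylus_mid 0.79 [184. 171.] [0.6043 0.0093 0.042 ]
stylus_mid 0.73 [231. 296.] [0.7329 0.0808 0.042 ]
stylus_mid 0.56 [439. 122.] [0.4911 0.2366 0.042 ]
cam 0.67 [390. 123.] [0.5056 0.1976 0.012 ]
cam_start 0.89 [441. 122.] [0.4904 0.2501 0.006 ]
cam_finish 0.71 [333. 121.] [0.5202 0.1403 0.006 ]
cam_finish 0.55 [443. 120.] [0.4877 0.2513 0.006 ]
mask 0 0.97 10622 [390.1, 111.4]
mask 1 0.55 1469 [574.0, 10.5]
```

View pics/w1.png

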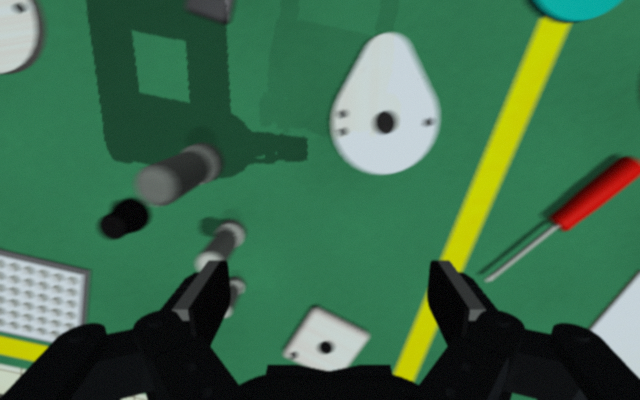

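The wrist view shows the silver cam at (386,105): the pair of pins is at (342,122) on the left, the single pin at (430,122) on the right, and the nose points up. The middle stylus has its foot at (232,232) and its top at (212,262). I'll fit models to both.

```bash
cat > fit.py <<'E'
from h import *
from scipy.optimize import minimize
def sil(C,loops,shape=(400,640),S=4):
    m=np.zeros((shape[0]*1,shape[1]*1),np.uint8)
    T,f,cx,cy=C
    for L in loops:
        q=(L-T[:3,3])@T[:3,:3]; p=np.c_[cx+f*q[:,0]/q[:,2],cy+f*q[:,1]/q[:,2]]
        h=cv2.convexHull(np.round(p*16).astype(np.int32).reshape(-1,1,2))
        cv2.fillPoly(m,[h],255,cv2.LINE_AA,4)
    return m/255.
t=np.linspace(0,2*np.pi,120,endpoint=False)
def circ(x,y,z,r): return np.c_[x+r*np.cos(t),y+r*np.sin(t),0*t+z]
def camloops(x,y,a):
    c,s=np.cos(a),np.sin(a); nx,ny=x-.06*c,y-.06*s
    return [np.vstack([circ(x,y,z,.055) for z in(0,.012)]+[circ(nx,ny,z,.025) for z in(0,.012)])]
def styloops(x,y):
    return [np.vstack([circ(x,y,z,.016) for z in(0,.014)]),np.vstack([circ(x,y,z,.013) for z in(.025,.084)]),np.vstack([circ(x,y,z,.008) for z in(.01,.03)])]
def fit(C,mask,f,x0,d,w=None):
    w=1 if w is None else w
    k=np.array(d)
    g=cv2.GaussianBlur(mask.astype(np.float32),(0,0),1)
    cost=lambda u:((cv2.GaussianBlur(sil(C,f(*(x0+u*k))).astype(np.float32),(0,0),1)-g)**2*w).sum()
    r=minimize(cost,np.zeros(len(k)),method='Nelder-Mead',options=dict(initial_simplex=np.vstack([np.zeros(len(k)),np.eye(len(k))*1.]),xatol=.005,fatol=.1))
    return x0+r.x*k,r.fun
E
python3 - <<'E'
from fit import *
d=np.load('C.npz');C=(d['T'],*d['k']); im=np.load('im.npy')
m=np.load('m0.npy'); p=np.array([.505,.198,.28])
x,c=fit(C,m,camloops,p,[.005,.005,.05]); print('cam netmask',x.round(4),c)
hsv=cv2.cvtColor(im,cv2.COLOR_RGB2HSV)
b=((hsv[...,1]<75)&(hsv[...,2]>90)); near=cv2.dilate(m.astype(np.uint8),np.ones((15,15)))>0
b=cv2.morphologyEx((b&near).astype(np.uint8),cv2.MORPH_CLOSE,np.ones((25,25)))
x2,c=fit(C,b,camloops,x,[.003,.003,.03]); print('cam thresh',x2.round(4),c)
ov=im.copy()
for L in (camloops(*x2)):
    e=cv2.Canny((sil(C,[L])*255).astype(np.uint8),50,150)>0; ov[e]=[255,0,0]
C2=cam('wrist')
for i,r in enumerate(manip.masks_of('wrist','stylus_mid')):
    print(r['p'],r['pixels'].sum(),r['position'])
    if abs(r['position'][0]-222)<20 and abs(r['position'][1]-247)<25:
        s=r['pixels']; y,c=fit(C,s,styloops,np.array([.675,.065]),[.005,.005]); print('sty',y.round(4),c)
        e=cv2.Canny((sil(C,styloops(*y))*255).astype(np.uint8),50,150)>0; ov[e]=[255,0,0]
cv2.imwrite('pics/ov.png',cv2.resize(ov[0:300,130:490,::-1],None,fx=2,fy=2,interpolation=cv2.INTER_CUBIC))
E
```

```text
cam netmask [0.5051 0.1958 0.2776] 167.5695343017578
cam thresh [0.5061 0.1924 0.2967] 174.79541015625
0.93 3389 [177.4, 172.4]
0.78 475 [233.7, 291.8]
0.66 1229 [227.8, 240.7]
sty [0.67   0.0637] 335.50738525390625
```

View pics/ov.png

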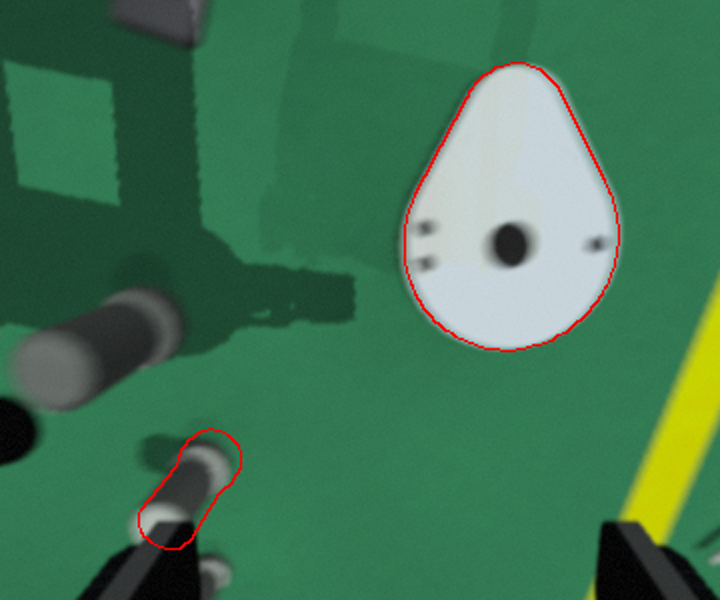

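The cam fit follows the outline. The stylus mask is cut off by the finger, so I'll centre on it to confirm its size.

step_arm --targets "-7 -37 0 0; -14 -73 0 0; -21 -110 0 0; -21 -110 0 0; -21 -110 0 0"

```text
t: 2.75
tcp_pos: [0.617, 0.0526, 0.2312]
tool_rot: [-0.136, 0.991, 0.0, -0.0]
force: [1.1, -0.6, 1.0]
finger_gap: 0.999
gripper_force: 0.0
```

Run:
```python
from fit import *
C=cam('wrist'); im=manip.snapshot('wrist'); ov=im.copy()
for i,r in enumerate(manip.masks_of('wrist','stylus_mid')):
    p=ray(C,r['position'],.042); print(r['p'],r['pixels'].sum(),r['position'],p.round(4))
    y,c=fit(C,r['pixels'],styloops,p[:2],[.005,.005]); print('sty',y.round(4),c, 'model area',sil(C,styloops(*y)).sum())
    e=cv2.Canny((sil(C,styloops(*y))*255).astype(np.uint8),50,150)>0; ov[e]=[255,0,0]
print(manip.sense()['tcp_pos'])
cv2.imwrite('pics/ov2.png',ov[...,::-1])
```

```text
0.87 572 [321.3, 280.8] [0.7336 0.0759 0.042 ]
sty [0.7205 0.0768] 843.1726684570312 model area 1563.3411764705884
0.7 1275 [326.4, 229.9] [0.674  0.0652 0.042 ]
sty [0.6737 0.0626] 66.83126831054688 model area 1455.1176470588232
0.64 2328 [296.5, 152.0] [0.603  0.0151 0.042 ]
sty [0.6084 0.0138] 890.4612426757812 model area 1263.3215686274511
[0.61646172 0.05355431 0.23118444]
```

View pics/ov2.png

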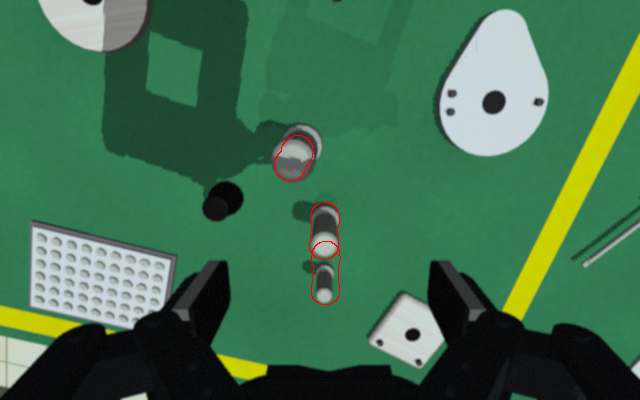

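The middle stylus fits the 84 mm model well at (0.674, 0.063). The other two misfit. I'll align above it, then descend.

step_arm --targets "-30 -3 0 0; -57.5 -6.5 20 0; -57.5 -6.5 55 0; -57.5 -6.5 90 0; -57.5 -6.5 110 0; -57.5 -6.5 110 0"

```text
t: 3.45
tcp_pos: [0.671, 0.0632, 0.1175]
tool_rot: [-0.137, 0.991, 0.001, -0.004]
force: [-1.0, 0.4, 0.1]
finger_gap: 1.003
gripper_force: 0.0
```

Run:
```python
from fit import *
s=manip.sense(); print(s['tcp_pos'].round(4))
C=cam('wrist'); im=save('wrist','w3.png')
for i,r in enumerate(manip.masks_of('wrist','stylus_mid')):
    p=ray(C,r['position'],.042); print(r['p'],r['pixels'].sum(),r['position'],p.round(4))
    y,c=fit(C,r['pixels'],styloops,p[:2],[.005,.005]); print('sty',y.round(4),c, 'model area',sil(C,styloops(*y)).sum())
```

```text
[0.671  0.0632 0.1175]
0.9 1439 [327.2, 296.3] [0.7333 0.0787 0.042 ]
sty [0.7188 0.0732] 1970.4962158203125 model area 3643.2509803921566
0.76 6131 [273.2, 80.9] [0.5987 0.0067 0.042 ]
sty [0.5967 0.0072] 2514.36572265625 model area 3336.709803921569
0.73 2766 [327.2, 220.2] [0.6763 0.0626 0.042 ]
sty [0.6727 0.0619] 256.28887939453125 model area 3244.192156862745
```

View pics/w3.png

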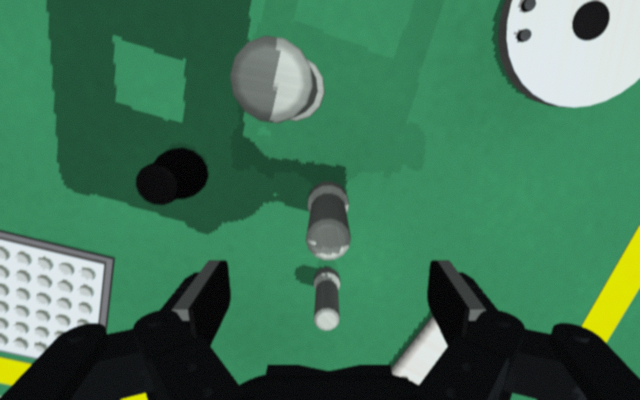

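The middle stylus stands centred between the fingers, with its foot at (328,195) and its top at (328,240). Descending and gripping.

step_arm --targets "-1 0 30 0; -1 0 60 0; -1 0 77 0; -1 0 77 0; -1 0 77 0"

```text
t: 4.05
tcp_pos: [0.6766, 0.0615, 0.0456]
tool_rot: [-0.136, 0.991, -0.0, 0.001]
force: [0.7, -0.6, 0.7]
finger_gap: 0.997
gripper_force: 0.0
```

step_arm --targets "0 0 0 0; 0 0 0 0; 0 0 0 0; 0 0 0 0; 0 0 0 0; 0 0 0 0; 0 0 0 0; 0 0 0 0" --gripper 1 --squeeze 50

```text
t: 4.85
tcp_pos: [0.676, 0.0613, 0.045]
tool_rot: [-0.136, 0.991, -0.0, 0.0]
force: [-1.6, -0.4, 5.6]
finger_gap: 0.29
gripper_force: 49.1
```

step_arm --targets "0 0 -20 0; 0 0 -55 0; 0 10 -95 0; 10 40 -130 0; 20 80 -160 0; 30 120 -180 0; 40 160 -180 0; 50 200 -180 0; 57 240 -180 0; 57 264 -180 0; 57 264 -180 0; 57 264 -180 0"

```text
t: 6.05
tcp_pos: [0.549, 0.3004, 0.2231]
tool_rot: [-0.136, 0.991, -0.001, -0.001]
force: [-0.3, -0.4, -3.3]
finger_gap: 0.289
gripper_force: 49.7
```

```bash
cat > est.py <<'E'
from fit import *
import sys
def camest(C,im,ms,x0):
    m=ms; x,c=fit(C,m,camloops,x0,[.005,.005,.05]); print('net',x.round(4),round(c))
    hsv=cv2.cvtColor(im,cv2.COLOR_RGB2HSV)
    b=((hsv[...,1]<75)&(hsv[...,2]>90)); near=cv2.dilate(m.astype(np.uint8),np.ones((15,15)))>0
    b=cv2.morphologyEx((b&near).astype(np.uint8),cv2.MORPH_CLOSE,np.ones((25,25)))
    x2,c=fit(C,b,camloops,x,[.003,.003,.03]); print('thr',x2.round(4),round(c)); return x2
if __name__=='__main__':
    s=manip.sense(); print(s['tcp_pos'].round(4),s['tool_rot'].round(4),s['force'].round(2))
    for n in ('wrist','top'):
        C=cam(n); im=save(n,sys.argv[1]+n+'.png')
        R=manip.masks_of(n,'cam'); print([(r['p'],r['position']) for r in R])
        q=proj(C,[.49,.19,.012]); r=min(R,key=lambda r:np.hypot(*(np.array(r['position'])-q)))
        x=camest(C,im,r['pixels'],np.array([.505,.195,.285]))
    ty=np.arctan2(*(lambda v:(v[1],v[0]))(__import__('scipy.spatial.transform',fromlist=['Rotation']).Rotation.from_quat(s['tool_rot']).as_matrix()[:,1]))-np.pi/2
    print('tool y minus 90deg (rad):',ty)
E
python3 est.py v4
```

```text
[0.549  0.3004 0.2231] [-1.364e-01  9.907e-01 -6.000e-04 -1.000e-03] [-0.31 -0.37 -3.29]
[(0.83, [570.0, 51.9]), (0.6, [240.2, 92.0])]
net [0.5051 0.1954 0.2773] 85
thr [0.5044 0.1949 0.2743] 230
[(0.67, [252.0, 268.2])]
net [0.502  0.1987 0.2927] 1626
thr [0.502  0.1987 0.2927] 1419
tool y minus 90deg (rad): 0.27360144142391896
```

View pics/v4wrist.png

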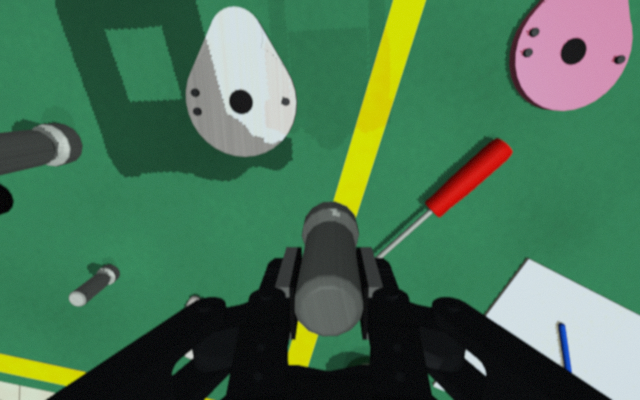

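Run:
```python
from fit import *
C=cam('wrist'); s=manip.sense(); p=s['tcp_pos']; z=p[2]-.0452
tx=np.array([-.963,-.270,0]); ty=np.array([-.270,.963,0])
for dx in (-.003,0,.003,.006):
    c=p+tx*dx; L=np.vstack([circ(c[0],c[1],z+h,.016) for h in (0,.014)])
    m=sil(C,[L]); ys,xs=np.where(m>.5); g=sil(C,[circ(c[0],c[1],z+.084,.013)]); gy,gx=np.where(g>.5)
    print(dx,'foot cols',xs.min(),xs.max(),'top row',ys.min(),'topdisc cols',gx.min(),gx.max(),'rows',gy.min(),gy.max())
```

```text
-0.003 foot cols 302 360 top row 208 topdisc cols 296 369 rows 292 354
0 foot cols 302 360 top row 204 topdisc cols 296 369 rows 285 347
0.003 foot cols 302 360 top row 199 topdisc cols 296 369 rows 277 340
0.006 foot cols 302 360 top row 194 topdisc cols 295 370 rows 269 333
```

Run:
```python
import cv2
im=cv2.imread('pics/v4wrist.png'); cv2.imwrite('pics/c.png',cv2.resize(im[190:350,260:400],None,fx=4,fy=3.75*1,interpolation=cv2.INTER_CUBIC))
```

```text
(no output)
```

View pics/c.png

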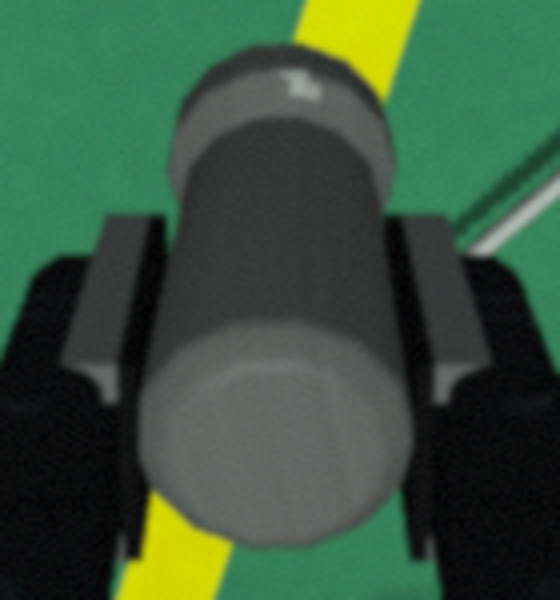

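step_arm --targets "36 0 0 0; 71 1 -0 0; 71 1 50 0; 71 1 100 0; 71 1 140 0; 71 1 160 0; 71 1 160 0; 71 1 160 0; 71 1 160 0"

```text
t: 7.15
tcp_pos: [0.4829, 0.2823, 0.0659]
tool_rot: [-0.135, 0.991, 0.0, 0.002]
force: [0.7, -1.1, -2.0]
finger_gap: 0.286
gripper_force: 49.7
```

step_arm --targets "0 0 2 0; 0 0 4 0; 0 0 6 0; 0 0 6 0; 0 0 6 0"

```text
t: 7.65
tcp_pos: [0.4811, 0.2823, 0.0583]
tool_rot: [-0.136, 0.991, -0.0, -0.0]
force: [-0.3, -0.1, -3.0]
finger_gap: 0.29
gripper_force: 49.7
```

step_arm --targets "0 0 2 0; 0 0 4 0; 0 0 5 0; 0 0 5 0; 0 0 5 0"

```text
t: 8.15
tcp_pos: [0.4811, 0.2822, 0.0532]
tool_rot: [-0.136, 0.991, -0.0, -0.0]
force: [-0.5, -0.4, -2.8]
finger_gap: 0.29
gripper_force: 49.7
```

step_arm --targets "0 0 1 0; 0 0 2 0; 0 0 3 0; 0 0 4 0; 0 0 4 0; 0 0 4 0"

```text
t: 8.75
tcp_pos: [0.4811, 0.2822, 0.0492]
tool_rot: [-0.136, 0.991, -0.0, -0.0]
force: [-0.7, -0.2, -2.3]
finger_gap: 0.288
gripper_force: 49.7
```

step_arm --targets "0 0 1 0; 0 0 2 0; 0 0 3 0; 0 0 3 0; 0 0 3 0"

```text
t: 9.25
tcp_pos: [0.4811, 0.2822, 0.0463]
tool_rot: [-0.136, 0.991, -0.0, -0.0]
force: [0.1, -1.5, -2.8]
finger_gap: 0.289
gripper_force: 49.7
```

step_arm --targets "0 -5 0 0; 0 -10 0 0; 0 -14 0 0; 0 -16 0 0; 0 -16 0 0; 0 -16 0 0"

```text
t: 9.85
tcp_pos: [0.4855, 0.2667, 0.0463]
tool_rot: [-0.135, 0.991, 0.0, 0.0]
force: [-0.6, -0.9, -2.8]
finger_gap: 0.285
gripper_force: 49.7
```

step_arm --targets "0 -2 0 0; 0 -4 0 0; 0 -6 0 0; 0 -6 0 0; 0 -6 0 0"

```text
t: 10.35
tcp_pos: [0.487, 0.2611, 0.0463]
tool_rot: [-0.135, 0.991, 0.0, 0.0]
force: [-0.1, 2.0, -3.1]
finger_gap: 0.289
gripper_force: 49.8
```

Run:
```python
from h import *
C=cam('wrist'); save('wrist','w5.png'); f=[]
for i in range(6): f.append(manip.sense()['force']); manip.snapshot('wrist')
print(np.round(f,2), manip.sense()['tcp_pos'])
```

```text
[[-0.69  1.1  -2.45]
 [-0.77  2.   -2.15]
 [-0.67  1.37 -2.2 ]
 [-0.15  1.49 -2.32]
 [-0.53  1.57 -2.91]
 [-0.19  1.12 -2.97]] [0.48703315 0.26108207 0.04633648]
```

View pics/w5.png

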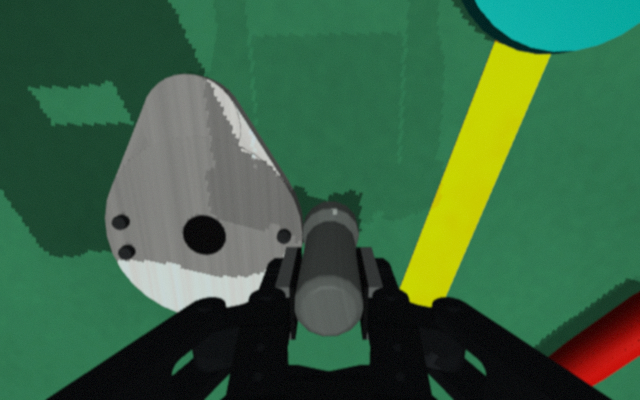

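The foot touches the edge beside the single pin at (284,236), with about 2 N on it. Next I'll work out the path rows.

```bash
cat > path.py <<'E'
import numpy as np
def path(p=3,ds=3.7):
    R,r=71-p,41-p; d=np.radians
    A=[(R*np.cos(a),R*np.sin(a)) for a in np.linspace(d(91),d(120),200)]
    N=[(-60+r*np.cos(a),r*np.sin(a)) for a in np.linspace(d(120),d(240),600)]
    B=[(R*np.cos(a),R*np.sin(a)) for a in np.linspace(d(240),d(270),200)]
    P=np.array(A+N+B); s=np.r_[0,np.cumsum(np.hypot(*np.diff(P,axis=0).T))]
    n=int(np.ceil(s[-1]/ds)); u=np.linspace(0,s[-1],n+1)
    return np.c_[np.interp(u,s,P[:,0]),np.interp(u,s,P[:,1])]
P=path(); print(len(P))
for k in range(0,len(P)-1,12):
    Q=P[k+1:k+13]-P[k]
    print(k,P[k].round(1),'; '.join(f'{-x:.1f} {y:.1f} 0 0' for x,y in Q))
E
python3 path.py
```

```text
70
0 [-1.2 68. ] 3.7 -0.2 0 0; 7.3 -0.5 0 0; 11.0 -1.1 0 0; 14.6 -1.8 0 0; 18.1 -2.8 0 0; 21.6 -3.9 0 0; 25.0 -5.2 0 0; 28.4 -6.8 0 0; 31.6 -8.4 0 0; 34.8 -10.3 0 0; 38.0 -12.1 0 0; 41.2 -13.9 0 0
12 [-42.4  54.1] 3.2 -1.8 0 0; 6.4 -3.7 0 0; 9.5 -5.5 0 0; 12.7 -7.3 0 0; 15.9 -9.2 0 0; 19.1 -11.0 0 0; 22.3 -12.9 0 0; 25.5 -14.7 0 0; 28.6 -16.5 0 0; 31.8 -18.4 0 0; 35.0 -20.2 0 0; 38.2 -22.1 0 0
24 [-80.5  32. ] 3.0 -2.1 0 0; 5.8 -4.5 0 0; 8.3 -7.2 0 0; 10.5 -10.1 0 0; 12.5 -13.2 0 0; 14.2 -16.5 0 0; 15.5 -19.9 0 0; 16.5 -23.4 0 0; 17.1 -27.1 0 0; 17.4 -30.7 0 0; 17.4 -34.4 0 0; 17.0 -38.0 0 0
36 [-97.5  -6.1] -0.8 -3.6 0 0; -1.9 -7.1 0 0; -3.3 -10.5 0 0; -5.1 -13.7 0 0; -7.1 -16.7 0 0; -9.5 -19.6 0 0; -12.1 -22.2 0 0; -14.9 -24.5 0 0; -18.0 -26.5 0 0; -21.2 -28.4 0 0; -24.3 -30.2 0 0; -27.5 -32.0 0 0
48 [-70.  -38.1] -3.2 -1.8 0 0; -6.4 -3.7 0 0; -9.5 -5.5 0 0; -12.7 -7.3 0 0; -15.9 -9.2 0 0; -19.1 -11.0 0 0; -22.3 -12.9 0 0; -25.5 -14.7 0 0; -28.6 -16.5 0 0; -31.8 -18.4 0 0; -35.0 -20.2 0 0; -38.2 -22.0 0 0
60 [-31.8 -60.1] -3.3 -1.6 0 0; -6.7 -3.1 0 0; -10.1 -4.3 0 0; -13.6 -5.4 0 0; -17.2 -6.3 0 0; -20.8 -7.0 0 0; -24.4 -7.5 0 0; -28.1 -7.8 0 0; -31.8 -7.9 0 0
```

step_arm --targets "3.5 0 0 0; 7.5 -0.5 0 0; 11 -1 0 0; 14.5 -2 0 0; 18 -3 0 0; 21.5 -4 0 0; 25 -5 0 0; 28.5 -7 0 0; 31.5 -8.5 0 0; 35 -10.5 0 0; 38 -12 0 0; 41 -14 0 0"

```text
t: 11.9
tcp_pos: [0.451, 0.2362, 0.0463]
tool_rot: [-0.136, 0.991, -0.0, -0.0]
force: [-0.8, 1.6, -2.2]
finger_gap: 0.286
gripper_force: 49.9
```

step_arm --targets "3 -2 0 0; 6.5 -3.5 0 0; 9.5 -5.5 0 0; 12.5 -7.5 0 0; 16 -9 0 0; 19 -11 0 0; 19 -11 0 0"

```text
t: 12.6
tcp_pos: [0.4352, 0.2203, 0.0463]
tool_rot: [-0.135, 0.991, -0.0, -0.001]
force: [-1.4, 1.2, -2.2]
finger_gap: 0.287
gripper_force: 49.9
```

Contact is holding at about 2 N. Continuing onto the nose.

step_arm --targets "3 -2 0 0; 6.5 -3.5 0 0; 9.5 -5.5 0 0; 12.5 -7.5 0 0; 16 -9 0 0; 19 -11 0 0; 22 -13 0 0; 25 -15.5 0 0; 27.5 -18 0 0; 29.5 -21 0 0; 31.5 -24 0 0; 31.5 -24 0 0"

```text
t: 13.8
tcp_pos: [0.4116, 0.1887, 0.0463]
tool_rot: [-0.135, 0.991, -0.0, -0.001]
force: [-1.0, 0.2, -2.5]
finger_gap: 0.294
gripper_force: 49.8
```

step_arm --targets "1.5 -3.5 0 0; 3 -7 0 0; 4 -10.5 0 0; 4.5 -14 0 0; 5 -17.5 0 0; 5 -21 0 0; 5 -21 0 0"

```text
t: 14.5
tcp_pos: [0.413, 0.1671, 0.0463]
tool_rot: [-0.135, 0.991, -0.0, -0.0]
force: [-1.8, -0.0, -2.6]
finger_gap: 0.294
gripper_force: 49.8
```

step_arm --targets "-0.5 -3.5 0 0; -1 -7 0 0; -2 -10.5 0 0; -3.5 -14 0 0; -5.5 -17.5 0 0; -5.5 -17.5 0 0"

```text
t: 15.1
tcp_pos: [0.4238, 0.1518, 0.0463]
tool_rot: [-0.135, 0.991, -0.0, 0.001]
force: [-1.6, -0.5, -3.2]
finger_gap: 0.287
gripper_force: 49.7
```

step_arm --targets "-2 -3 0 0; -4.5 -6 0 0; -7 -8.5 0 0; -10 -11 0 0; -13 -13 0 0; -16 -15 0 0; -19 -16.5 0 0; -22 -18.5 0 0; -22 -18.5 0 0"

```text
t: 16.0
tcp_pos: [0.4501, 0.1403, 0.0464]
tool_rot: [-0.135, 0.991, -0.0, 0.001]
force: [-0.4, -0.9, -2.4]
finger_gap: 0.29
gripper_force: 49.6
```

Run:
```python
from h import *
f=[]
for i in range(10): f.append(manip.sense()['force']); manip.snapshot('wrist')
print(np.mean(f,0).round(2),np.std(f,0).round(2))
```

```text
[-0.49 -1.29 -2.82] [0.54 0.46 0.47]
```

step_arm --targets "-3.5 -1 0 0; -7 -2.5 0 0; -10 -4.5 0 0; -13 -6.5 0 0; -16.5 -8 0 0; -19.5 -10 0 0; -19.5 -10 0 0"

```text
t: 17.2
tcp_pos: [0.4715, 0.1358, 0.0463]
tool_rot: [-0.135, 0.991, -0.0, 0.001]
force: [-0.7, -2.4, -2.7]
finger_gap: 0.291
gripper_force: 49.6
```

step_arm --targets "-3 -2 0 0; -6.5 -4 0 0; -9.5 -5.5 0 0; -13 -7.5 0 0; -16 -9 0 0; -19 -11 0 0; -22.5 -12.5 0 0; -25.5 -14 0 0; -25.5 -14 0 0"

```text
t: 18.1
tcp_pos: [0.4999, 0.1292, 0.0464]
tool_rot: [-0.135, 0.991, -0.0, 0.001]
force: [-1.5, -1.3, -2.6]
finger_gap: 0.291
gripper_force: 49.6
```

step_arm --targets "-3.5 -1.5 0 0; -7 -2.5 0 0; -10.5 -3.5 0 0; -14 -4 0 0; -17.5 -4.5 0 0; -21 -4.5 0 0; -24.5 -4.5 0 0; -24.5 -4.5 0 0; -24.5 -4.5 0 0"

```text
t: 19.0
tcp_pos: [0.5241, 0.1316, 0.0464]
tool_rot: [-0.136, 0.991, -0.0, 0.0]
force: [0.1, -1.9, -2.8]
finger_gap: 0.292
gripper_force: 49.6
```

Run:
```python
from h import *
f=[]; C=cam('wrist'); save('wrist','w6.png')
for i in range(8): f.append(manip.sense()['force']); manip.snapshot('wrist')
print(np.mean(f,0).round(2),manip.sense()['tcp_pos'])
```

```text
[ 0.23 -1.79 -2.24] [0.52371602 0.1315757  0.04636148]
```

View pics/w6.png

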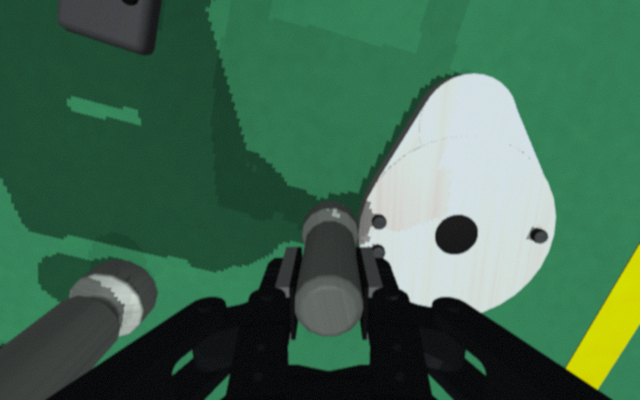

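The foot is touching beside the pair of pins at (378,222) and (378,252). I'll slide it 3 mm to centre, back off a little, lower it, and release.

step_arm --targets "-1.5 0 0 0; -3 0 0 0; -3 0 0 0; -3 0 0 0; -3 -2 0 0; -3 -5 0 0; -3 -8 0 0; -3 -11 0 0; -3 -11 0.5 0; -3 -11 1 0; -3 -11 1.3 0; -3 -11 1.3 0"

```text
t: 20.65
tcp_pos: [0.5295, 0.1218, 0.0451]
tool_rot: [-0.136, 0.991, -0.0, 0.0]
force: [0.1, -0.7, -2.6]
finger_gap: 0.288
gripper_force: 49.7
```

step_arm --targets "0 0 0 0; 0 0 0 0; 0 0 0 0; 0 0 0 0; 0 0 0 0; 0 0 0 0; 0 0 0 0; 0 0 0 0; 0 0 0 0; 0 0 0 0" --gripper 0

```text
t: 21.65
tcp_pos: [0.5295, 0.1218, 0.045]
tool_rot: [-0.136, 0.991, 0.0, -0.0]
force: [-0.3, -0.5, -0.6]
finger_gap: 0.995
gripper_force: 0.0
```

step_arm --targets "0 0 -5 0; 0 0 -20 0; 0 0 -45 0; 0 0 -80 0; 0 0 -120 0; 20 0 -150 0; 40 0 -150 0; 60 0 -150 0; 60 0 -150 0; 60 0 -150 0"

```text
t: 22.65
tcp_pos: [0.4723, 0.1057, 0.1955]
tool_rot: [-0.135, 0.991, -0.0, 0.001]
force: [-0.0, -0.3, 0.4]
finger_gap: 0.997
gripper_force: 0.0
```

```bash
python3 est.py v7
python3 - <<'E'
from fit import *
s=manip.sense(); C=cam('wrist'); 
for r in manip.masks_of('wrist','stylus_mid'):
    p=ray(C,r['position'],.042); y,c=fit(C,r['pixels'],styloops,p[:2],[.005,.005]); 
    d=y-[.505,.1955]; a=.277; print(r['p'],y.round(4),c,'cam',(d@[np.cos(a),np.sin(a)]).round(4),(d@[-np.sin(a),np.cos(a)]).round(4))
E
```

```text
[0.4723 0.1057 0.1955] [-1.354e-01  9.908e-01 -1.000e-04  8.000e-04] [-0.03 -0.27  0.43]
[(0.69, [596.9, 73.3]), (0.67, [408.0, 218.0])]
net [0.5048 0.1954 0.2761] 79
thr [0.5056 0.1959 0.2607] 149
[(0.97, [273.9, 199.0]), (0.66, [240.4, 269.5]), (0.57, [180.3, 253.7])]
net [0.5142 0.2092 0.2159] 823
thr [0.5142 0.2092 0.2158] 709
tool y minus 90deg (rad): 0.2716800878177712
0.72 [0.5592 0.0278] 1507.2996826171875 cam 0.0063 -0.1761
0.64 [0.5275 0.1209] 77.96327209472656 cam 0.0012 -0.0779
0.52 [0.818  0.0971] 138.84576416015625 cam 0.2741 -0.1802
```

View pics/v7wrist.png

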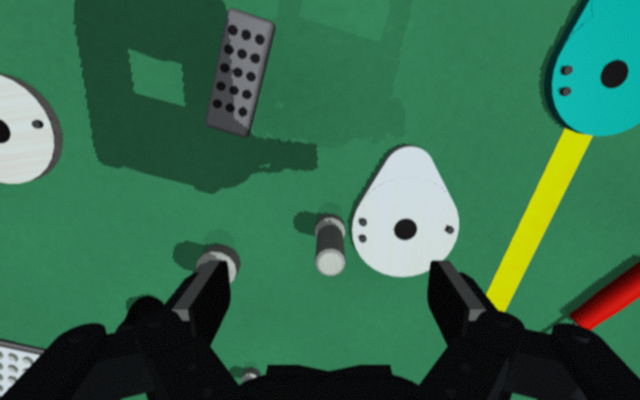

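The stylus stands upright at cam (1, -78) mm, with its foot at (330,225) beside the pair of pins at (362,230). Handing in.

```bash
python3 -c "
from station import manip
print(manip.sign_off())"
```

```text
the job is handed in; nothing more can be done
None
```

I traced the cam from the single pin around the nose to the pair of pins and handed the job in; no pass/fail result came back. Contact force readings were positive wherever I checked but dipped to about 0.7 N at the start of the second flank. The stylus now stands upright beside the pair, about 7 mm clear of the edge.

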